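# Scrape the spent whetstone slips off the tipped tray into the scrap tin

## Task

Three worn whetstone slips cling to the rubber mat of the tipping tray: raise the tray by its end handle as far as it goes (it stays up by itself), then take the scraper from its rack and, with its edge lightly on the mat, scrape all three slips down over the open lip into the scrap tin. Do not touch the slips with the fingers or bear down hard on the tray; finally hang the scraper back in its rack, leave the tray tipped up and the tin where it stands, and disturb nothing else.

Things in the scene. Friction and masses are not known exactly. Their poses are not given: they have to be found in the camera images.
- stand: Fixed dark steel stand of the tray. Origin on the table under the middle of the tray's lip; axes of the level tray: y from lip to handle end, x along the lip, z up. Two side brackets (outer faces at x = +-81 mm, y -13 to 67 mm) rise to z = 116 mm and hold the lip's hinge; base covers x +-81, y 35 to 225 mm.
- tray: Steel tray, inside 130 mm wide (x), 230 mm long (y), black rubber mat on its floor; walls 4 mm thick, 28 mm high above the mat at both sides and far end; lip end (y = 0) open. Origin: middle of the lip, on the mat's top, on the hinge axis (along x), 105 mm above the table; y runs up the mat, z out of it. Level at the start; lifting the handle end tips it about x up to a stop at 0.52 rad.
- tray_handle (a point): Middle of the tray's round handle bar: 12 mm thick, 90 mm long along tray x, 45 mm clear of the end wall; at x 0, y 285, z 20 mm in the tray's frame (same axes). Grip it from above, fingers closing along y; it may turn in the fingers. The stiff hinge needs some 12 N upward here, then holds the tray where it is left.
- tray_top (a point): Middle of the mat's upper end: x 0, y 203, z 0 mm in the tray's frame (same axes); no slip lies within 25 mm of it. The stiff hinge gives way, and the tray sinks, if pushed into the mat here by more than about 8 N (more nearer the lip). The slips do not slide down by themselves at any tilt.
- scraper: Scraper hanging in its rack: pale wooden grip bar 140 (x) x 24 (y) x 36 (z) mm, thin steel blade below it, 104 mm wide (x), 3 mm thick. 0.23 kg. Origin: middle of the grip's underside, where the blade comes out; z up, away from the blade. The worn blade stands out, firmly, by 48 to 62 mm: how much is not given, so feel (or look) for where its edge is.
- rack: Fixed wooden scraper rack, 180 x 80 mm, 99 mm high. Origin: centre of its underside. Two uprights along x, 114 mm apart inside, each with a notch (floor at z = 85 mm, 36 mm wide in y, lips 14 mm high; 154 mm end to end in x) for the grip's ends. Hung, the scraper's origin is at x 0, y 0, z 85 mm here, either way round. The grip's middle is free for the fingers.
- tin: Oblong open scrap tin, 170 mm (x) by 125 mm (y), 62 mm high, walls 3 mm, loose, 0.4 kg. Origin: centre of its underside. It stands on the table under the tray's lip, reaching about 15 mm behind and 105 mm in front of the lip.
- slip1: One of three grey worn whetstone slips, 64 x 24 x 8 mm (x, y, z), about 35 g, lying flat on the mat, its length roughly across the tray, all between 19 and 176 mm from the lip. Origin: centre of its underside.
- slip2: One of three grey worn whetstone slips, 64 x 24 x 8 mm (x, y, z), about 35 g, lying flat on the mat, its length roughly across the tray, all between 19 and 176 mm from the lip. Origin: centre of its underside.
- slip3: One of three grey worn whetstone slips, 64 x 24 x 8 mm (x, y, z), about 35 g, lying flat on the mat, its length roughly across the tray, all between 19 and 176 mm from the lip. Origin: centre of its underside.
- oil_bottle: Bystander: amber oil bottle, radius 30 mm, 150 mm high. Origin: centre of its underside.
- jar: Bystander: glass jar with steel cap, radius 32 mm, 75 mm high. Origin: centre of its underside.
- stones: Bystander: stack of three new whetstones, about 68 x 202 x 78 mm. Origin: underside.
- hoe: Bystander: dark steel hoe head lying flat, 150 x 100 mm with a 50 mm socket standing up, 69 mm high in all. Origin: underside.
- cleaver: Bystander: cleaver lying flat, blade 170 x 70 mm, wooden handle, 25 mm high. Origin: underside.
- mallet: Bystander: hammer lying flat, about 30 mm high. Origin: underside.
- handles: Bystander: a row of four wooden tool handles, 130 x 126 x 30 mm. Origin: underside.
Things that resemble listed ones, but are neither listed nor needed, are in the scene too. Leave any blue look-alike of the rack alone.

How it is judged:
By the outcome, as a careful person would: the job done as asked, in the order asked, and still so for the second after the job is handed in, with the robot touching nothing.
It also fails if it takes over 67 s, if anything falls off the work surface, if the arm or the gripper's body presses on something with over 40 N, if the wrist force passes 120 N, or if a joint passes its speed limit or range.

## Robot

A 6-joint arm with a two-finger parallel gripper is mounted at the origin on the work surface. World frame = base frame: x ahead of the robot, y to its left, z up, the work surface at z = 0. Lengths are in m, angles in rad, forces in N, time in s.
With the tool pointing down it reaches from about 0.35 to 0.775 m from the base axis. Payload 7.3 kg.
Tool frame: the origin (TCP) lies at the very end of the fingers, on their centre line; the grasp point (between the pads) lies 19 mm behind it (robot.tcp_to_grasp is the z of the grasp point in the tool frame, in m); z points along the fingers, y is the line along which they close (so a half turn about z gives the same grasp; the last joint's range is limited). The gripper opens to 92 mm and grips with 3 to 60 N. Pads are 19 mm wide; open, the fingers measure 130 mm over their backs; the gripper's body (75 mm by 190 mm) begins 47 mm behind the grasp point.
Start: joints at [1.019, 0.342, 1.524, -0, 1.275, -0.146], TCP at [0.207, 0.482, 0.19] pointing down, gripper open.
Joint ranges: [-2.53, 2.53], [-0.77, 2.02], [0.04, 2.7], [-1, 4.14], [0.28, 2.66], [-3.11, 3.11]. Speed limits (rad/s): [2.57, 2.57, 3.14, 3.14, 3.14, 3.14].

## Interface

Orientations are given as [roll, pitch, yaw] about the fixed x, y, z axes, in that order (R = Rz(yaw) Ry(pitch) Rx(roll)).
In Python, from cell import monitor, read_camera, get_calibration, job, robot gives the robot as it stands. The module is installed in compiled form; this text tells all that it offers.
- The arm moves only by the tool send_rows, never from a script. Its argument "targets" is a list of rows, each an object with "translation": the shift along the tool's x, y, z in cm, a list of three; "spin": the turn about the tool's z in degrees; "jaw": the opening, from 0 (shut) to 1 (fully open). A call has exactly 5 rows; each row is the pose to reach, as a shift and turn from the pose commanded when the call began, along the tool's axes at that moment; what a row does not reach only later rows make up. A row lasts 1/10 s, in which the tool goes at most 50 mm and 8.59 degrees, less where a joint would pass 70% of its speed; a pose out of reach is approached as far as the arm can. A call with a gripper value outside its range is refused whole. The fingers move at their own pace and stop on an object; "force" is the grip in N (left out, the last holds). Time passes only in rows, so rows that repeat a pose let the fingers close, or fill a call up. It gives the time, the measured TCP pose, the force, the opening and the grip force at its end, in the units of the state.
- monitor.observe(): the state, without advancing time (a new reading comes with each control period).
- read_camera(name): name is "scene" or "top" or "wrist"; returns (picture, depth): 400x640x3 uint8, red, green, blue; 400x640 float32, m along the optical axis (not along the pixel's ray), 0 where there is no reading.
- get_calibration(name): a dict with "intrinsics" (3x3 intrinsics, pixels), "origin" and "orientation" of the camera in the world; the wrist camera has in their place "hand_eye" (4x4, takes a point from camera to tool coordinates, whose origin is the TCP and whose axes are the flange's). Camera axes: x right, y up, looking along -z (the intrinsics and any distortion apply to the point x, -y, -z); pixel columns grow to the right and rows downward; lengths in m; the calibration is good to about 2 mm. A picture is of the moment at which its call begins: read the wrist's pose just before it. get_calibration takes no time and is no camera call.
- job.hand_in(): hands the job in; it is judged then, once.
The state is a dict: "time": time; "qpos": joint angles; "qvel": joint speeds; "joint_efforts": joint torques, N m; "tool_pos": TCP position; "tool_rot": TCP orientation; "contact_force": force on the tool from outside, world axes, zero at the start; "torque": the same for the moment, N m; "opening": finger opening in m; "grip_force": force on a finger pad.
Only numpy, scipy, OpenCV 4.12 (cv2) and the standard library are available. Lean on these libraries where they do the work, as an engineer would, in place of code of your own. Each camera call takes 0.05 s, during which the arm holds its last target. There are 200 camera calls.

## Working session

There is one attempt and no reset: what is moved stays moved. The work goes in short steps, Python scripts to look and compute and a tool call to move; the robot and the scene stay as the last step left them, time stands still between calls to the robot, and variables do not carry over. Pictures are saved under pics/ and viewed, at most 10 in all, crops included, and the job is handed in when it is done.

Besides the shell and the picture viewer there is one more tool, called after ">>>" by a JSON object that holds its "op" and its "data". send_rows: Moves the arm, as the interface text tells. Its arguments: {"type":"object","properties":{"targets":{"type":"array"},"force":{"type":"number"}},"required":["targets"]}

```bash
mkdir -p pics; cat > h.py <<'E'
import numpy as np, cv2
from scipy.spatial.transform import Rotation as R
from cell import monitor, read_camera, get_calibration, job, robot
def cam(name, st=None):
    c=get_calibration(name); K=np.array(c['intrinsics'])
    if 'hand_eye' in c:
        H=np.array(c['hand_eye']); T=np.eye(4); T[:3,:3]=R.from_euler('xyz',st['tool_rot']).as_matrix(); T[:3,3]=st['tool_pos']; T=T@H
        return K,T
    T=np.eye(4); o=np.array(c['orientation']); T[:3,:3]=R.from_euler('xyz',o).as_matrix() if o.size==3 else o; T[:3,3]=c['origin']
    return K,T
def cloud(d,K,T):
    v,u=np.mgrid[:d.shape[0],:d.shape[1]]
    x=(u-K[0,2])/K[0,0]*d; y=(v-K[1,2])/K[1,1]*d
    return np.stack([x,-y,-d],-1)@T[:3,:3].T+T[:3,3]
E
python3 - <<'E'
from h import *
print({k:np.round(v,3).tolist() if not isinstance(v,(str,)) else v for k,v in monitor.observe().items()})
for n in ('scene','top','wrist'): print(n,get_calibration(n))
st=monitor.observe()
for n in ('scene','top','wrist'):
    p,d=read_camera(n); np.savez('/tmp/'+n,p=p,d=d,**{k:st[k] for k in('tool_pos','tool_rot')})
    if n!='wrist': cv2.imwrite(f'pics/{n}0.png',p[...,::-1])
E
```

```text
{'time': 0.0, 'qpos': [1.019, 0.343, 1.525, -0.0, 1.275, -0.146], 'qvel': [0.001, -0.001, -0.002, -0.001, 0.001, -0.002], 'joint_efforts': [0.0, -43.125, -24.422, 0.072, 0.056, -0.0], 'tool_pos': [0.207, 0.482, 0.19], 'tool_rot': [-3.14, -0.0, 2.736], 'contact_force': [0.198, -0.665, -0.151], 'torque': [0.015, 0.0, 0.007], 'grip_force': 0.0, 'opening': 0.092}
scene {'intrinsics': array([[475.45679012,   0.        , 311.20102949],
       [  0.        , 475.45679012, 194.60352448],
       [  0.        ,   0.        ,   1.        ]]), 'origin': array([1.54234749, 0.40852589, 0.95036299]), 'orientation': array([ 0.91554596, -0.0051104 ,  1.98043361])}
top {'intrinsics': array([[416.18652227,   0.        , 323.00543555],
       [  0.        , 416.18652227, 198.79970793],
       [  0.        ,   0.        ,   1.        ]]), 'origin': array([ 0.34477783, -0.0017438 ,  1.26317417]), 'orientation': array([ 0.15641496,  0.00174349, -1.55807558])}
wrist {'intrinsics': array([[314.28259081,   0.        , 322.96470073],
       [  0.        , 314.28259081, 191.3964463 ],
       [  0.        ,   0.        ,   1.        ]]), 'hand_eye': array([[ 4.37480554e-04,  9.68840869e-01,  2.47683626e-01,
         6.58693772e-02],
       [ 9.99999751e-01, -5.60776656e-04,  4.27250278e-04,
         9.01734138e-05],
       [ 5.52832726e-04,  2.47683377e-01, -9.68840874e-01,
        -1.95130041e-01],
       [ 0.00000000e+00,  0.00000000e+00,  0.00000000e+00,
         1.00000000e+00]])}
```

View pics/top0.png

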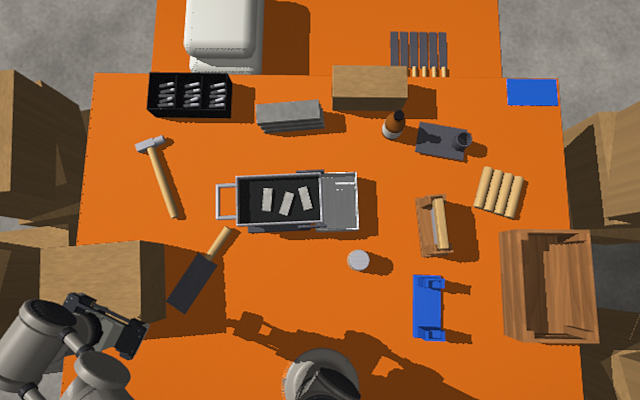

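View pics/scene0.png

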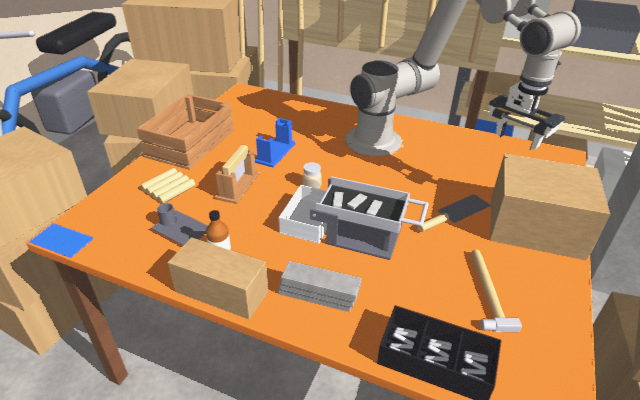

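The top view shows the tray at about (280,202), with its handle at (225,202) on the left and the lip and tin at (340,200). The wooden rack holding the scraper is at (435,225). The blue look-alike at (428,307) is to be left alone.

```bash
python3 - <<'E'
from h import *
z=np.load('/tmp/top.npz'); K,T=cam('top'); P=cloud(z['d'],K,T); p=z['p']
def reg(u0,u1,v0,v1,m=None):
    q=P[v0:v1,u0:u1].reshape(-1,3); return q
q=P[280:300,260:300].reshape(-1,3); print('table z',np.median(q[:,2]))
def rect(q,name):
    (c,s,a)=cv2.minAreaRect(q[:,:2].astype(np.float32)); print(name,len(q),np.round(c,4),np.round(s,4),round(a,2),'z',np.round(np.percentile(q[:,2],[5,50,95]),4))
q=reg(205,365,160,240)
rect(q[(q[:,2]>.126)&(q[:,2]<.14)&(q[:,1]>.0)&(q[:,1]<.3)],'walls')
h=reg(208,236,175,230); rect(h[(h[:,2]>.1)&(h[:,2]<.14)],'handle')
hb=reg(213,222,180,225); hb=hb[(hb[:,2]>.1)]; rect(hb,'bar')
t=reg(322,365,165,240); rect(t[(t[:,2]>.05)&(t[:,2]<.07)],'tin')
r=reg(405,460,180,265)
for a,b in ((.08,.095),(.095,.105),(.105,.13)):
    k=r[(r[:,2]>a)&(r[:,2]<b)]
    if len(k)>5: rect(k,f'rack {a}')
s=reg(250,322,182,220); sl=s[(s[:,2]>.108)&(s[:,2]<.118)]; print(len(sl),sl.min(0),sl.max(0))
pp=p[180:222,240:322]; m=(pp.min(-1)>110)&(P[180:222,240:322,2]<.122)
cs,_=cv2.findContours(m.astype(np.uint8),0,2)
for c in cs:
    if cv2.contourArea(c)>40:
        idx=c[:,0]; rect(P[180+idx[:,1],240+idx[:,0]],'slip')
im=cv2.resize(p[150:280,200:470][...,::-1],None,fx=2.9,fy=2.9,interpolation=cv2.INTER_CUBIC); cv2.imwrite('pics/crop1.png',im)
E
```

```text
table z 8.684918284307397e-05
walls 684 [0.522  0.1545] [0.1391 0.2882] 3.3 z [0.1268 0.1312 0.1355]
handle 312 [0.515  0.2716] [0.1016 0.0543] 2.33 z [0.1246 0.1295 0.1331]
bar 190 [0.5143 0.2905] [0.1015 0.0162] 2.81 z [0.1247 0.1295 0.1332]
tin 173 [ 0.5314 -0.0479] [0.1707 0.107 ] 0.67 z [0.0528 0.0606 0.0653]
rack 0.08 168 [ 0.4652 -0.3255] [0.1669 0.0562] 5.19 z [0.0815 0.0878 0.0942]
rack 0.095 218 [ 0.4649 -0.3261] [0.1658 0.0553] 5.11 z [0.0956 0.0986 0.1036]
rack 0.105 493 [ 0.4626 -0.3264] [0.1396 0.0258] 4.85 z [0.1101 0.1197 0.1239]
741 [0.46772485 0.00748504 0.10801807] [0.57481812 0.20934086 0.11761942]
slip 38 [0.5134 0.1062] [0.026  0.0634] 73.91 z [0.1042 0.1112 0.1154]
slip 15 [0.5241 0.161 ] [0.0262 0.0642] 88.19 z [0.1022 0.1103 0.1159]
slip 32 [0.5299 0.0543] [0.0657 0.0254] 15.74 z [0.1024 0.1122 0.1169]
slip 8 [0.5256 0.011 ] [0.1112 0.0057] 0.83 z [0.1041 0.1061 0.1073]
```

View pics/crop1.png

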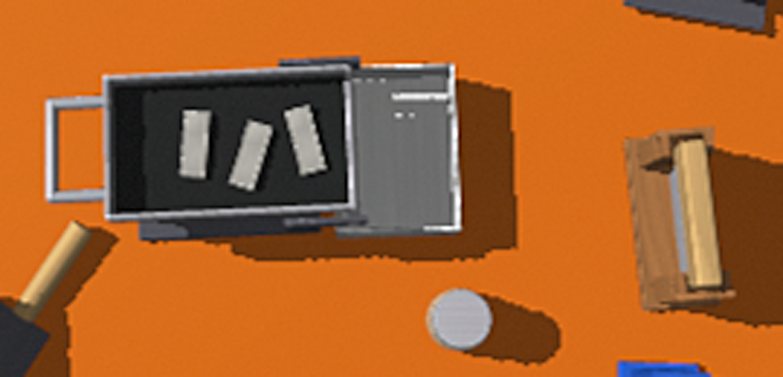

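Left to right, the slips appear at crop pixels (195,145), (250,155) and (306,140). The wooden rack with the pale scraper grip is at (700,215) in the crop, and it matches the description. The blue rack is the look-alike. Next I refine the tray axis, the bar and the scraper.

```bash
cat >> h.py <<'E'
def plan(target,yaw_deg,st=None):
    """shift (cm, tool axes) and spin (deg) from measured pose to world TCP target / tool yaw"""
    st=st or monitor.observe(); M=R.from_euler('xyz',st['tool_rot']).as_matrix()
    t=M.T@(np.array(target)-st['tool_pos'])*100
    sp=-(yaw_deg-np.degrees(st['tool_rot'][2])); sp=(sp+180)%360-180
    print('at',np.round(st['tool_pos'],4),'rot',np.round(np.degrees(st['tool_rot']),2),'shift cm',np.round(t,2),'spin',round(sp,2))
E
python3 - <<'E'
from h import *
def ang(q):
    c=q.mean(0); w=np.linalg.svd((q-c)[:,:2])[2][0]; return np.degrees(np.arctan2(w[1],w[0])),c
for n in('top','scene'):
    z=np.load(f'/tmp/{n}.npz'); K,T=cam(n); P=cloud(z['d'],K,T).reshape(-1,3); P=P[np.isfinite(P).all(1)&(z['d'].ravel()>0)]
    # tray frame guess
    th=np.radians(3.3); o=np.array([.530,.006]); ex=np.array([np.cos(th),np.sin(th)]); ey=np.array([-ex[1],ex[0]])
    L=np.c_[(P[:,:2]-o)@ex,(P[:,:2]-o)@ey,P[:,2]]
    for s in(-1,1):
        k=(abs(L[:,0]-s*.067)<.007)&(L[:,1]>.02)&(L[:,1]<.22)&(L[:,2]>.128)&(L[:,2]<.14)
        if k.sum()>20: f=np.polyfit(L[k,1],L[k,0],1); print(n,'wall',s,k.sum(),'slope deg',np.degrees(f[0]).round(2),'x at mid',np.polyval(f,.12).round(4))
    k=(abs(L[:,0])<.035)&(abs(L[:,1]-.285)<.02)&(L[:,2]>.1)&(L[:,2]<.14)
    q=L[k]; f=np.polyfit(q[:,0],q[:,1],1); print(n,'bar',k.sum(),'slope',np.degrees(f[0]).round(2),'y',f[1].round(4),'ztop',np.percentile(q[:,2],90).round(4))
    k=(abs(L[:,0])<.075)&(abs(L[:,1]-.285)<.02)&(L[:,2]>.11)&(L[:,2]<.14); print('  bar x range',np.percentile(L[k,0],[1,99]).round(4))
    k=(abs(L[:,0])<.05)&(abs(L[:,1]-.232)<.008)&(L[:,2]>.128)&(L[:,2]<.14)
    print(n,'endwall y',L[k,1].mean().round(4) if k.sum() else None)
    k=(abs(P[:,0]-.463)<.09)&(abs(P[:,1]+.326)<.03)&(P[:,2]>.115)&(P[:,2]<.127)
    q=P[k]; a,c=ang(q); print(n,'grip',k.sum(),'angle',round(a,2),'c',c.round(4), 'rect',np.round(cv2.minAreaRect(q[:,:2].astype(np.float32))[0],4))
plan([.5143,.2905,.17],183.3)
E
```

```text
top wall -1 115 slope deg -0.01 x at mid -0.0665
top wall 1 126 slope deg -0.03 x at mid 0.0673
top bar 125 slope -0.01 y 0.2864 ztop 0.1326
  bar x range [-0.0501  0.0507]
top endwall y 0.2347
top grip 436 angle -174.99 c [ 0.4615 -0.3255  0.1202] rect [ 0.4626 -0.3259]
scene wall -1 189 slope deg -0.14 x at mid -0.0672
scene wall 1 202 slope deg 0.03 x at mid 0.0664
scene bar 70 slope -0.11 y 0.2916 ztop 0.1345
  bar x range [-0.0488  0.0499]
scene endwall y 0.2377
scene grip 213 angle 4.53 c [ 0.4661 -0.3192  0.1211] rect [ 0.4629 -0.3207]
at [0.207  0.4821 0.1897] rot [-1.7994e+02 -1.0000e-02  1.5675e+02] shift cm [-35.79  -5.47   1.97] spin -26.55
```

```bash
python3 - <<'E'
from h import *
z=np.load('/tmp/top.npz'); K,T=cam('top'); P=cloud(z['d'],K,T)
q=P[245:290,75:160].reshape(-1,3); print('box',np.percentile(q,[2,50,98],axis=0).round(3))
for n,(u,v) in dict(boxtl=(75,243),boxtr=(163,243),boxbr=(163,318),cleaver=(215,250),hammer=(175,215),bottle=(394,122),jar=(358,260)).items(): print(n,P[v,u].round(3))
plan([.5136,.2923,.30],183.3); plan([.5136,.2923,.165],183.3)
E
```

```text
box [[0.276 0.468 0.056]
 [0.332 0.534 0.169]
 [0.388 0.64  0.174]]
boxtl [ 0.419  1.026 -0.46 ]
boxtr [0.402 0.482 0.008]
boxbr [0.187 0.458 0.029]
cleaver [0.383 0.321 0.023]
hammer [0.486 0.446 0.023]
bottle [ 0.753 -0.199  0.112]
jar [ 0.358 -0.098  0.078]
at [0.207  0.4821 0.1897] rot [-1.7994e+02 -1.0000e-02  1.5675e+02] shift cm [-35.66  -5.35 -11.03] spin -26.55
at [0.207  0.4821 0.1897] rot [-1.7994e+02 -1.0000e-02  1.5675e+02] shift cm [-35.66  -5.33   2.47] spin -26.55
```

>>> {"op": "send_rows", "data": {"targets": [{"translation": [0, 0, -5], "spin": 0, "jaw": 0.4}, {"translation": [-4, -0.6, -8], "spin": 0, "jaw": 0.4}, {"translation": [-9, -1.35, -8], "spin": 0, "jaw": 0.4}, {"translation": [-14, -2.1, -8], "spin": 0, "jaw": 0.4}, {"translation": [-19, -2.8, -8], "spin": 0, "jaw": 0.4}], "force": 30}}

```text
time: 0.65
tool_pos: [0.3703, 0.3815, 0.2704]
tool_rot: [3.141, 0.0, 2.737]
contact_force: [0.6, 1.1, -0.2]
opening: 0.0565
grip_force: 0.0
```

>>> {"op": "send_rows", "data": {"targets": [{"translation": [-4.5, -0.7, 0], "spin": -7, "jaw": 0.4}, {"translation": [-9, -1.4, 0], "spin": -14, "jaw": 0.4}, {"translation": [-13.5, -2, 1], "spin": -21, "jaw": 0.4}, {"translation": [-16.7, -2.5, 3.5], "spin": -26.5, "jaw": 0.4}, {"translation": [-16.7, -2.5, 7], "spin": -26.5, "jaw": 0.4}]}}

```text
time: 1.15
tool_pos: [0.5169, 0.2912, 0.1999]
tool_rot: [3.141, 0.004, -3.087]
contact_force: [-0.2, 1.0, -1.3]
opening: 0.0366
grip_force: 0.0
```

```bash
python3 - <<'E'
from h import *
st=monitor.observe(); print(st['time'],st['opening'],st['contact_force'])
plan([.5136,.2923,.106],183.3,st)
p,d=read_camera('wrist'); np.savez('/tmp/w1',p=p,d=d,tool_pos=st['tool_pos'],tool_rot=st['tool_rot'])
K,T=cam('wrist',st); P=cloud(d,K,T).reshape(-1,3)
th=np.radians(3.3); o=np.array([.530,.0078]); ex=np.array([np.cos(th),np.sin(th)]); ey=np.array([-ex[1],ex[0]])
L=np.c_[(P[:,:2]-o)@ex,(P[:,:2]-o)@ey,P[:,2]]
for a,b,s in((.26,.31,'bar'),(.222,.245,'endwall')):
  k=(abs(L[:,0])<.035)&(L[:,1]>a)&(L[:,1]<b)&(L[:,2]>.105)&(L[:,2]<.14); q=L[k]
  print(s,k.sum(), np.percentile(q,[3,50,97],axis=0).round(4) if k.sum() else '')
cv2.imwrite('pics/w1.png',p[...,::-1])
E
```

```text
1.15 0.036550102848019614 [-0.21392334  0.98533452 -1.30855137]
at [0.5169 0.2912 0.1999] rot [ 179.99    0.23 -176.85] shift cm [0.36 0.13 9.39] spin -0.15
bar 1046 [[-0.0332  0.2808  0.1272]
 [-0.0021  0.2861  0.1306]
 [ 0.0329  0.2914  0.1325]]
endwall 1008 [[-0.033   0.2226  0.1052]
 [-0.0014  0.2343  0.1243]
 [ 0.032   0.2354  0.1344]]
```

View pics/w1.png

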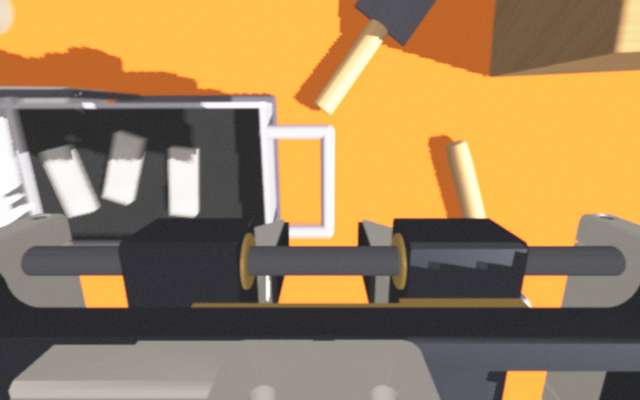

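The wrist view shows the bar at u≈328 lying between the fingers (285 and 362), so it is centred. I descend, grip it and raise it along its arc.

>>> {"op": "send_rows", "data": {"targets": [{"translation": [0.35, 0.15, 4], "spin": 0, "jaw": 0.4}, {"translation": [0.35, 0.15, 7.5], "spin": 0, "jaw": 0.4}, {"translation": [0.35, 0.15, 9.3], "spin": 0, "jaw": 0.4}, {"translation": [0.35, 0.15, 9.3], "spin": 0, "jaw": 0.1}, {"translation": [0.35, 0.15, 9.3], "spin": 0, "jaw": 0.0}], "force": 30}}

```text
time: 1.7
tool_pos: [0.5093, 0.2956, 0.1082]
tool_rot: [3.141, 0.001, -3.084]
contact_force: [-0.1, 0.2, 0.6]
opening: 0.0254
grip_force: 0.0
```

>>> {"op": "send_rows", "data": {"targets": [{"translation": [0, 0, 0], "spin": 0, "jaw": 0}, {"translation": [0, 0, 0], "spin": 0, "jaw": 0}, {"translation": [0, 0, 0], "spin": 0, "jaw": 0}, {"translation": [0, 0, 0], "spin": 0, "jaw": 0}, {"translation": [0, 0, -0.2], "spin": 0, "jaw": 0}]}}

```text
time: 2.2
tool_pos: [0.509, 0.295, 0.1093]
tool_rot: [3.142, -0.0, -3.085]
contact_force: [0.4, 0.9, 0.2]
opening: 0.0006
grip_force: 0.0
```

```bash
python3 - <<'E'
from h import *
st=monitor.observe(); plan(st['tool_pos'],183.3,st); print(st['torque'],st['contact_force'])
r=np.hypot(.285,.02); a0=np.arctan2(.02,.285)
for t in np.linspace(0,.54,10): print(round(t,2),'dy cm',round(100*(r*np.cos(a0+t)-.285),2),'dz up',round(100*(r*np.sin(a0+t)-.02),2))
E
```

```text
at [0.509  0.295  0.1093] rot [ 1.8000e+02 -1.0000e-02 -1.7675e+02] shift cm [0. 0. 0.] spin -0.05
[ 0.0277423  -0.00315627 -0.01286624] [0.44922344 0.93258312 0.21688779]
0.0 dy cm 0.0 dz up 0.0
0.06 dy cm -0.17 dz up 1.71
0.12 dy cm -0.44 dz up 3.4
0.18 dy cm -0.82 dz up 5.07
0.24 dy cm -1.29 dz up 6.72
0.3 dy cm -1.86 dz up 8.33
0.36 dy cm -2.53 dz up 9.91
0.42 dy cm -3.29 dz up 11.45
0.48 dy cm -4.14 dz up 12.93
0.54 dy cm -5.08 dz up 14.37
```

```bash
python3 - <<'E'
from h import *
p,d=read_camera('scene'); q,_=read_camera('wrist')
a=cv2.resize(p[130:300,340:500][...,::-1],None,fx=3.5,fy=3.5)
cv2.imwrite('pics/s2.png',a); cv2.imwrite('pics/w2.png',q[...,::-1])
E
```

```text
(no output)
```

View pics/s2.png

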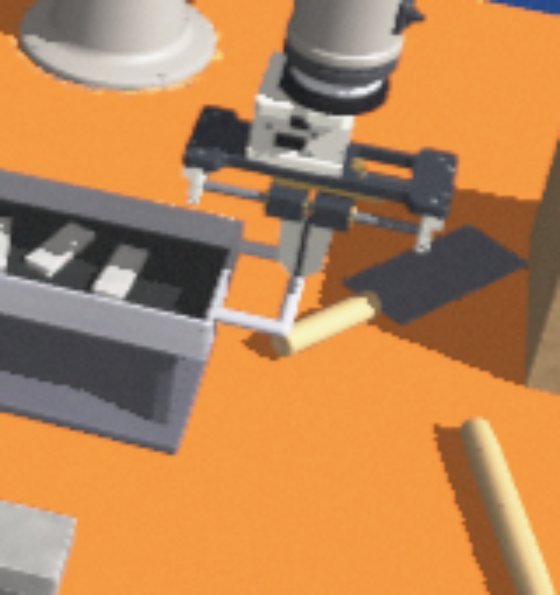

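View pics/w2.png

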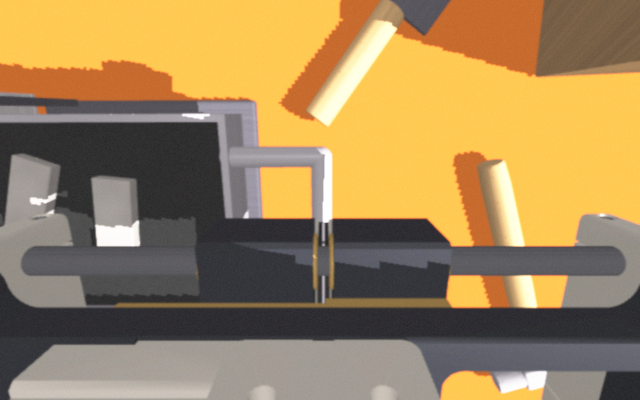

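```bash
python3 - <<'E'
from h import *
st=monitor.observe(); print(st['opening'],st['tool_pos'],st['qpos'])
K,T=cam('scene')
def pr(n,X):
    c=np.linalg.inv(T)@np.r_[X,1]; u=K[0,0]*c[0]/-c[2]+K[0,2]; v=K[1,1]*-c[1]/-c[2]+K[1,2]; print(n,np.round([(u-340)*3.5,(v-130)*3.5]))
th=np.radians(3.3); o=np.array([.530,.0088]); ex=np.array([np.cos(th),np.sin(th)]); ey=np.array([-ex[1],ex[0]])
B=lambda x:np.r_[o+x*ex+.285*ey,.125]
pr('tcp',st['tool_pos']); pr('bar mid',B(0)); pr('bar +',B(.045)); pr('bar -',B(-.045)); pr('grasp',st['tool_pos']+np.r_[0,0,.019])
p,d=read_camera('scene'); P=cloud(d,K,T)
q=P[188:215,405:440].reshape(-1,3); 
k=(q[:,2]>.09)&(q[:,2]<.2); print(q[k][::25].round(3))
E
```

```text
0.0006203524243228417 [0.50931123 0.29513738 0.10965246] [ 3.95010810e-01  5.27931320e-01  1.45891271e+00  5.35000602e-05
  1.15406335e+00 -1.23253360e+00]
tcp [287. 307.]
bar mid [286. 294.]
bar + [276. 330.]
bar - [296. 260.]
grasp [291. 288.]
[[0.499 0.296 0.194]
 [0.52  0.285 0.195]
 [0.516 0.307 0.196]
 [0.467 0.239 0.134]
 [0.518 0.284 0.18 ]
 [0.517 0.282 0.175]
 [0.469 0.265 0.133]
 [0.472 0.256 0.128]
 [0.45  0.242 0.104]
 [0.518 0.316 0.177]
 [0.505 0.246 0.138]
 [0.517 0.3   0.161]
 [0.521 0.296 0.156]
 [0.501 0.298 0.131]]
```

```bash
python3 - <<'E'
from h import *
K,T=cam('scene'); p,d=read_camera('scene'); P=cloud(d,K,T)
for v in range(194,224):
    print(v,' '.join('%3d,%3d,%3d'%tuple((P[v,u]*1000).round()) for u in range(417,436,2)))
E
```

```text
194 269,239,  5 265,244,  4 520,282,194 516,287,193 518,292,196 516,297,196 518,302,199 542,309,218 538,314,217 542,319,222
195 269,239,  1 270,246,  4 521,283,192 519,288,192 519,293,194 518,298,195 520,303,198 517,308,197 515,312,197 541,320,218
196 276,241,  2 278,247,  6 518,283,187 519,288,189 519,293,191 511,297,186 517,303,192 519,308,195 516,313,195 252,295,  2
197 279,242,  0 279,248,  3 516,283,182 518,288,185 520,294,188 519,299,189 514,303,187 517,308,190 515,313,190 257,296,  2
198 285,243,  1 284,249,  3 522,284,183 518,289,182 518,294,184 516,299,184 520,304,188 517,309,187 517,314,189 265,297,  4
199 294,245,  4 290,250,  3 521,285,180 521,290,181 520,295,182 515,299,180 516,304,182 515,309,183 517,315,186 267,298,  2
200 469,268,133 464,273,131 519,285,174 521,290,178 520,295,179 516,300,177 518,305,180 513,310,178 517,315,183 278,299,  5
201 470,269,131 470,274,133 521,286,173 520,291,174 518,295,174 515,300,173 515,305,175 519,311,180 520,316,182 279,300,  2
202 473,270,130 472,275,130 519,286,169 521,291,171 514,296,168 515,301,170 518,306,174 514,311,172 516,316,
[... 1919 characters left out ...]
,301,132 373,289,  0 374,295,  3 367,300, -1 363,306, -2 402,315, 31 400,321, 32
219 391,268,  3 389,274,  3 540,297,129 541,302,132 380,290,  2 373,296, -2 377,302,  4 404,310, 27 405,316, 31 401,321, 29
220 393,269,  1 395,275,  4 551,298,134 545,303,131 380,291, -2 417,301, 30 413,306, 29 412,311, 30 408,317, 29 406,322, 29
221 555,289,131 555,294,133 554,299,134 551,304,133 423,296, 29 420,301, 29 417,307, 29 418,313, 31 413,318, 30 401,322, 22
222 558,290,130 558,295,132 556,300,133 554,305,132 432,297, 34 426,303, 31 420,308, 27 419,313, 29 415,318, 27 413,324, 27
223 560,291,129 559,296,130 561,301,133 549,305,125 442,299, 38 427,303, 27 425,309, 28 420,314, 26 418,319, 26 410,324, 22
```

```bash
python3 - <<'E'
from h import *
st=monitor.observe(); K,T=cam('wrist',st); p,d=read_camera('wrist'); P=cloud(d,K,T)
print(st['tool_pos'],st['opening'],'cam z',T[2,3])
for n,(u,v) in dict(bar=(322,190),sidebar=(270,157),table=(450,100),table2=(600,150),mat=(60,200),pad=(318,260),gap=(322,285),carr=(250,235),rod=(100,262),finger=(320,230)).items(): print(n,(P[v-1:v+2,u].mean(0)*1000).round(), 'spread',np.ptp(d[v-1:v+2,u]).round(3))
for v in range(150,305,6): print(v,(P[v,322]*1000).round(),p[v,322])
E
```

```text
[0.50914638 0.29505553 0.10932536] 0.0007875209794613164 cam z 0.3044473834282358
bar [487. 293. 132.] spread 0.001
sidebar [470. 263. 131.] spread 0.001
table [427. 408.   1.] spread 0.001
table2 [464. 560.   1.] spread 0.001
mat [510. 122. 106.] spread 0.001
pad [481. 292. 230.] spread 0.001
gap [514. 295. 186.] spread 0.0
carr [475. 274. 230.] spread 0.0
rod [485. 235. 229.] spread 0.0
finger [500. 293. 158.] spread 0.003
150 [464. 292. 130.] [174 169 175]
156 [467. 292. 132.] [166 163 168]
162 [471. 292. 131.] [163 157 162]
168 [474. 292. 131.] [163 159 165]
174 [477. 292. 133.] [164 159 164]
180 [481. 293. 131.] [161 156 161]
186 [484. 293. 132.] [164 160 165]
192 [488. 293. 130.] [164 160 165]
198 [491. 293. 132.] [163 158 164]
204 [495. 293. 131.] [196 192 197]
210 [499. 294. 131.] [206 201 208]
216 [502. 294. 132.] [205 198 205]
222 [500. 294. 148.] [132 129 135]
228 [500. 294. 156.] [132 129 135]
234 [500. 294. 164.] [132 132 136]
240 [501. 294. 170.] [76 77 78]
246 [480. 293. 224.] [76 74 78]
252 [480. 293. 228.] [85 86 90]
258 [481. 293. 229.] [96 95 99]
264 [483. 293. 228.] [95 94 98]
270 [484. 293. 229.] [89 89 93]
276 [511. 295. 184.] [142 137 143]
282 [513. 295. 185.] [153 148 150]
288 [516. 295. 186.] [146 142 149]
294 [518. 295. 187.] [148 143 148]
300 [557. 297. 131.] [146 143 150]
```

```bash
python3 - <<'E'
from h import *
print([a for a in dir(robot) if a[0]!='_'], robot.tcp_to_grasp)
# finger silhouette from first scene frame (open gripper, start pose)
z=np.load('/tmp/scene.npz'); K,T=cam('scene'); P=cloud(z['d'],K,T); tp=z['tool_pos']; q=P.reshape(-1,3)
k=(np.linalg.norm(q[:,:2]-tp[:2],axis=1)<.085)&(q[:,2]>.175)&(q[:,2]<.4)
th=2.736; ty=np.array([np.sin(th),-np.cos(th)]); tx=np.array([np.cos(th),np.sin(th)])
L=np.c_[(q[k,:2]-tp[:2])@tx,(q[k,:2]-tp[:2])@ty,q[k,2]-tp[2]]
for a in np.arange(-.015,.12,.01):
    s=L[(L[:,2]>=a)&(L[:,2]<a+.01)]; print(round(a,3),len(s),(np.percentile(s[:,:2],[5,95],axis=0)*1000).round().tolist() if len(s) else '')
st=monitor.observe(); print(st['contact_force'])
E
```

```text
['IKError', 'tcp_to_grasp'] -0.0188
-0.015 37 [[-64.0, 5.0], [51.0, 72.0]]
-0.005 0 
0.005 0 
0.015 0 
0.025 0 
0.035 15 [[-9.0, -52.0], [8.0, 53.0]]
0.045 43 [[-11.0, -58.0], [9.0, 62.0]]
0.055 49 [[-12.0, -58.0], [8.0, 65.0]]
0.065 58 [[-12.0, -59.0], [8.0, 66.0]]
0.075 52 [[-12.0, -59.0], [8.0, 66.0]]
0.085 55 [[-12.0, -60.0], [8.0, 67.0]]
0.095 14 [[-14.0, -58.0], [2.0, -10.0]]
0.105 60 [[-36.0, -76.0], [6.0, 75.0]]
0.115 180 [[-36.0, -70.0], [-22.0, 71.0]]
[-0.02280432 -0.44016369 -0.17362518]
```

The depth data shows the real fingertips sit about 33 mm above the reported TCP: the tip is at z≈0.141 when 0.109 is reported. The fingers therefore closed above the bar without touching it. I'll add this offset to every height, so I open, go 36 mm lower and grip.

>>> {"op": "send_rows", "data": {"targets": [{"translation": [0, 0, -0.3], "spin": 0, "jaw": 0.4}, {"translation": [0, 0, -0.3], "spin": 0, "jaw": 0.4}, {"translation": [0, 0, -0.3], "spin": 0, "jaw": 0.4}, {"translation": [0, 0.1, 1.5], "spin": 0, "jaw": 0.4}, {"translation": [0, 0.1, 3.5], "spin": 0, "jaw": 0.4}]}}

```text
time: 2.95
tool_pos: [0.5097, 0.2964, 0.0745]
tool_rot: [3.141, 0.002, -3.085]
contact_force: [-0.2, -0.1, -0.2]
opening: 0.0343
grip_force: 0.0
```

>>> {"op": "send_rows", "data": {"targets": [{"translation": [0, 0, 0.1], "spin": 0, "jaw": 0.1}, {"translation": [0, 0, 0.1], "spin": 0, "jaw": 0}, {"translation": [0, 0, 0.1], "spin": 0, "jaw": 0}, {"translation": [0, 0, 0.1], "spin": 0, "jaw": 0}, {"translation": [0, 0, 0.1], "spin": 0, "jaw": 0}], "force": 30}}

```text
time: 3.45
tool_pos: [0.5098, 0.2939, 0.0742]
tool_rot: [-3.138, 0.001, -3.085]
contact_force: [0.8, -9.6, 1.1]
opening: 0.0111
grip_force: 30.0
```

>>> {"op": "send_rows", "data": {"targets": [{"translation": [0, -0.2, 0], "spin": 0, "jaw": 0}, {"translation": [0, -0.3, -1], "spin": 0, "jaw": 0}, {"translation": [0, -0.45, -2], "spin": 0, "jaw": 0}, {"translation": [0, -0.6, -3.4], "spin": 0, "jaw": 0}, {"translation": [0, -1.0, -5.1], "spin": 0, "jaw": 0}]}}

```text
time: 3.95
tool_pos: [0.51, 0.2864, 0.1234]
tool_rot: [3.141, -0.0, -3.085]
contact_force: [5.9, 2.3, -12.6]
opening: 0.0113
grip_force: 30.0
```

>>> {"op": "send_rows", "data": {"targets": [{"translation": [0, -0.5, -1.6], "spin": 0, "jaw": 0}, {"translation": [0, -1.05, -3.2], "spin": 0, "jaw": 0}, {"translation": [0, -1.7, -4.8], "spin": 0, "jaw": 0}, {"translation": [0, -2.5, -6.3], "spin": 0, "jaw": 0}, {"translation": [0, -2.9, -7.1], "spin": 0, "jaw": 0}]}}

```text
time: 4.45
tool_pos: [0.5118, 0.2585, 0.1959]
tool_rot: [3.138, 0.002, -3.085]
contact_force: [4.7, 6.5, -11.2]
opening: 0.0112
grip_force: 30.0
```

```bash
python3 - <<'E'
from h import *
st=monitor.observe(); print(st['tool_pos'],st['contact_force'],st['torque'],st['opening'])
E
```

```text
[0.51179718 0.25851263 0.19591105] [  4.66815778   6.45023405 -11.22478077] [ 1.2382391  -0.75052407 -0.00568858] 0.011202154322289801
```

>>> {"op": "send_rows", "data": {"targets": [{"translation": [0, -0.4, -0.6], "spin": 0, "jaw": 0}, {"translation": [0, -0.75, -1.1], "spin": 0, "jaw": 0}, {"translation": [0, -1.0, -1.5], "spin": 0, "jaw": 0}, {"translation": [0, -1.2, -1.8], "spin": 0, "jaw": 0}, {"translation": [0, -1.3, -2.0], "spin": 0, "jaw": 0}]}}

```text
time: 4.95
tool_pos: [0.5125, 0.2469, 0.2155]
tool_rot: [3.136, 0.002, -3.084]
contact_force: [3.9, 9.3, -8.2]
opening: 0.011
grip_force: 30.0
```

>>> {"op": "send_rows", "data": {"targets": [{"translation": [0, -0.1, -0.15], "spin": 0, "jaw": 0}, {"translation": [0, -0.15, -0.3], "spin": 0, "jaw": 0}, {"translation": [0, -0.2, -0.4], "spin": 0, "jaw": 0}, {"translation": [0, -0.2, -0.4], "spin": 0, "jaw": 0}, {"translation": [0, -0.2, -0.4], "spin": 0, "jaw": 0}]}}

```text
time: 5.45
tool_pos: [0.5123, 0.2466, 0.2163]
tool_rot: [3.134, -0.001, -3.083]
contact_force: [9.3, 17.6, -23.3]
opening: 0.0109
grip_force: 30.0
```

>>> {"op": "send_rows", "data": {"targets": [{"translation": [0, 0.2, 0.4], "spin": 0, "jaw": 0}, {"translation": [0, 0.2, 0.4], "spin": 0, "jaw": 0.4}, {"translation": [0, 0.2, 0.4], "spin": 0, "jaw": 0.4}, {"translation": [0, 0.2, 0.4], "spin": 0, "jaw": 0.4}, {"translation": [0, 0.2, 0.4], "spin": 0, "jaw": 0.4}]}}

```text
time: 5.95
tool_pos: [0.512, 0.2439, 0.2156]
tool_rot: [3.142, 0.0, -3.085]
contact_force: [0.4, -0.1, -0.7]
opening: 0.0353
grip_force: 0.0
```

>>> {"op": "send_rows", "data": {"targets": [{"translation": [0, 0, -3], "spin": 0, "jaw": 0.4}, {"translation": [0, 0, -7], "spin": 0, "jaw": 0.4}, {"translation": [0, 0, -9], "spin": 0, "jaw": 0.5}, {"translation": [0, 0, -9], "spin": 0, "jaw": 0.6}, {"translation": [0, 0, -9], "spin": 0, "jaw": 0.6}]}}

```text
time: 6.45
tool_pos: [0.5119, 0.2439, 0.3049]
tool_rot: [3.142, -0.0, -3.085]
contact_force: [0.6, 0.4, -1.1]
opening: 0.0537
grip_force: 0.0
```

```bash
python3 - <<'E'
from h import *
st=monitor.observe(); K,T=cam('wrist',st); p,d=read_camera('wrist'); P=cloud(d,K,T).reshape(-1,3)
c=p.reshape(-1,3).astype(int)
th=np.radians(3.3); o=np.array([.530,.0085]); ex=np.array([np.cos(th),np.sin(th)]); ey=np.array([-ex[1],ex[0]])
L=np.c_[(P[:,:2]-o)@ex,(P[:,:2]-o)@ey,P[:,2]]
k=(abs(L[:,0])<.05)&(L[:,1]>.02)&(L[:,1]<.17)&(c.max(1)<70)&(L[:,2]>.1)&(L[:,2]<.22); q=L[k]; print(k.sum())
f=np.polyfit(q[:,1],q[:,2],1); 
for _ in range(4):
    r=abs(q[:,2]-np.polyval(f,q[:,1]))<.004; f=np.polyfit(q[r,1],q[r,2],1)
print('mat slope rad',np.arctan(f[0]),'z at lip',f[1],r.sum())
plan([.4627,-.3245,.33],184.9,st)
E
```

```text
5369
mat slope rad 0.5181997489442606 z at lip 0.10540519495639902 5369
at [0.5119 0.2439 0.3049] rot [ 180.     -0.   -176.76] shift cm [  8.12 -56.47  -2.51] spin -1.66
```

>>> {"op": "send_rows", "data": {"targets": [{"translation": [0.6, -4.5, 0], "spin": 0, "jaw": 0.6}, {"translation": [1.2, -9, 0], "spin": 0, "jaw": 0.6}, {"translation": [1.9, -13.5, 0], "spin": 0, "jaw": 0.6}, {"translation": [2.6, -18, 0], "spin": 0, "jaw": 0.6}, {"translation": [3.2, -22.5, 0], "spin": 0, "jaw": 0.6}]}}

```text
time: 7.0
tool_pos: [0.4916, 0.0161, 0.3037]
tool_rot: [3.141, -0.003, -3.085]
contact_force: [0.0, 0.4, -0.5]
opening: 0.0552
grip_force: 0.0
```

>>> {"op": "send_rows", "data": {"targets": [{"translation": [0.6, -4.5, 0], "spin": 0, "jaw": 0.6}, {"translation": [1.2, -9, 0], "spin": 0, "jaw": 0.6}, {"translation": [1.9, -13.5, 0], "spin": 0, "jaw": 0.6}, {"translation": [2.6, -18, 0], "spin": 0, "jaw": 0.6}, {"translation": [3.2, -22.5, 0], "spin": 0, "jaw": 0.6}]}}

```text
time: 7.5
tool_pos: [0.4725, -0.2103, 0.3037]
tool_rot: [3.14, -0.002, -3.085]
contact_force: [0.7, -0.1, 0.2]
opening: 0.0553
grip_force: 0.0
```

>>> {"op": "send_rows", "data": {"targets": [{"translation": [0.6, -4, 0], "spin": -0.8, "jaw": 0.6}, {"translation": [1.2, -8, 2], "spin": -1.6, "jaw": 0.6}, {"translation": [1.7, -11.5, 5], "spin": -1.6, "jaw": 0.6}, {"translation": [1.7, -11.5, 9], "spin": -1.6, "jaw": 0.6}, {"translation": [1.7, -11.5, 10], "spin": -1.6, "jaw": 0.6}]}}

```text
time: 8.0
tool_pos: [0.4602, -0.3232, 0.1992]
tool_rot: [3.133, -0.007, -3.059]
contact_force: [-1.0, 0.5, -0.1]
opening: 0.0549
grip_force: 0.0
```

```bash
python3 - <<'E'
from h import *
st=monitor.observe(); K,T=cam('wrist',st); p,d=read_camera('wrist'); P=cloud(d,K,T).reshape(-1,3)
k=(abs(P[:,0]-.463)<.09)&(abs(P[:,1]+.325)<.04)&(P[:,2]>.114)&(P[:,2]<.128); q=P[k]
print(k.sum(),[np.round(x,4) for x in cv2.minAreaRect(q[:,:2].astype(np.float32))],np.median(q[:,2]))
c,s,a=cv2.minAreaRect(q[:,:2].astype(np.float32))
w=np.linalg.svd(q[:,:2]-q[:,:2].mean(0),full_matrices=False)[2][0]; print('ang',np.degrees(np.arctan2(w[1],w[0])))
m=(q[:,0]>.42)&(q[:,0]<.5); f=np.polyfit(q[m,0],q[m,1],1); print('y at .4627',np.polyval(f,.4627), np.degrees(np.arctan(f[0])))
plan([.4627,-.3245,.30],184.9,st)
cv2.imwrite('pics/w3.png',p[...,::-1])
E
```

```text
3621 [array([ 0.455 , -0.3269]), array([0.1239, 0.024 ]), np.float64(5.0722)] 0.12136577577144375
ang 4.878169245731799
y at .4627 -0.3261786784982266 4.835456831331134
at [ 0.4602 -0.3232  0.1992] rot [ 179.51   -0.43 -175.27] shift cm [ -0.16  -0.06 -10.09] spin -0.17
```

View pics/w3.png

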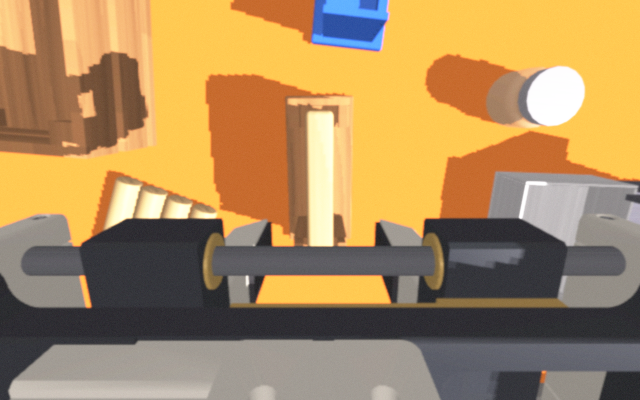

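The wrist view shows the pale grip in the wooden rack at u≈319, v 112-240, between the open fingers. I confirm this is the scraper; the blue rack at (350,20) is left alone. I descend and grip.

>>> {"op": "send_rows", "data": {"targets": [{"translation": [-0.15, -0.2, 3.5], "spin": 0, "jaw": 0.6}, {"translation": [-0.15, -0.2, 7], "spin": 0, "jaw": 0.6}, {"translation": [-0.15, -0.2, 10], "spin": 0, "jaw": 0.6}, {"translation": [-0.15, -0.2, 13], "spin": 0, "jaw": 0.6}, {"translation": [-0.15, -0.2, 14.4], "spin": 0, "jaw": 0.6}]}}

```text
time: 8.55
tool_pos: [0.4648, -0.325, 0.0601]
tool_rot: [3.14, -0.001, -3.055]
contact_force: [-0.1, 0.1, -0.3]
opening: 0.0551
grip_force: 0.0
```

>>> {"op": "send_rows", "data": {"targets": [{"translation": [0, 0, 0], "spin": 0, "jaw": 0.2}, {"translation": [0, 0, 0], "spin": 0, "jaw": 0.1}, {"translation": [0, 0, 0], "spin": 0, "jaw": 0.1}, {"translation": [0, 0, 0], "spin": 0, "jaw": 0.1}, {"translation": [0, 0, 0], "spin": 0, "jaw": 0.1}], "force": 40}}

```text
time: 9.05
tool_pos: [0.4654, -0.3266, 0.0624]
tool_rot: [-3.141, 0.001, -3.057]
contact_force: [-0.3, 1.6, 4.9]
opening: 0.0238
grip_force: 40.0
```

```bash
python3 - <<'E'
from h import *
st=monitor.observe(); print(st['contact_force'],st['torque'],st['grip_force']); plan([.4627,-.3262,.25],184.9,st)
E
```

```text
[-0.25996744  1.57422172  4.93551004] [ 0.34096874 -0.01264564 -0.0229808 ] 40.00157296657562
at [ 0.4654 -0.3266  0.0624] rot [-1.7994e+02  9.0000e-02 -1.7515e+02] shift cm [  0.24   0.04 -18.76] spin -0.05
```

>>> {"op": "send_rows", "data": {"targets": [{"translation": [0, 0, -1], "spin": 0, "jaw": 0.1}, {"translation": [0, 0, -3], "spin": 0, "jaw": 0.1}, {"translation": [0, 0, -6], "spin": 0, "jaw": 0.1}, {"translation": [0, 0, -10], "spin": 0, "jaw": 0.1}, {"translation": [0, 0, -14], "spin": 0, "jaw": 0.1}]}}

```text
time: 9.55
tool_pos: [0.4643, -0.3261, 0.2027]
tool_rot: [3.141, -0.001, -3.057]
contact_force: [1.5, -0.6, -2.8]
opening: 0.024
grip_force: 40.0
```

>>> {"op": "send_rows", "data": {"targets": [{"translation": [0, 0, -4], "spin": 0, "jaw": 0.1}, {"translation": [0, 0, -6], "spin": 0, "jaw": 0.1}, {"translation": [0, 0, -6], "spin": 0, "jaw": 0.1}, {"translation": [0, 0, -6], "spin": 0, "jaw": 0.1}, {"translation": [0, 0, -6], "spin": 0, "jaw": 0.1}]}}

```text
time: 10.05
tool_pos: [0.464, -0.3258, 0.2592]
tool_rot: [3.139, -0.003, -3.057]
contact_force: [0.4, 0.4, -3.8]
opening: 0.0234
grip_force: 40.0
```

```bash
python3 - <<'E'
from h import *
st=monitor.observe(); print(st['contact_force'],st['torque'],st['opening']); tp=np.array(st['tool_pos'])
for n in('scene','top'):
    K,T=cam(n); p,d=read_camera(n); P=cloud(d,K,T); q=P.reshape(-1,3); c=p.reshape(-1,3).astype(int)
    ex=np.array([np.cos(np.radians(4.9)),np.sin(np.radians(4.9))]); ey=np.array([-ex[1],ex[0]])
    L=np.c_[(q[:,:2]-tp[:2])@ex,(q[:,:2]-tp[:2])@ey,q[:,2]-tp[2]]
    k=(abs(L[:,0])<.075)&(abs(L[:,1])<.02)&(L[:,2]>-.06)&(L[:,2]<.075); S=L[k]; C=c[k]
    wood=(C[:,0]-C[:,2])>45
    print(n,'wood z',np.percentile(S[wood,2],[1,5,50,95,99]).round(4),'x',np.percentile(S[wood,0],[1,99]).round(4),'steel',(~wood).sum())
    b=S[(~wood)&(abs(S[:,0])<.05)]
    if len(b): print('  blade z',np.percentile(b[:,2],[1,3,50,97]).round(4),'x',np.percentile(b[:,0],[1,99]).round(4),'y',np.median(b[:,1]))
    if n=='scene': cv2.imwrite('pics/s4.png',cv2.resize(p[60:200,160:340][...,::-1],None,fx=4,fy=4,interpolation=cv2.INTER_CUBIC))
E
```

```text
[ 0.44029455  0.42751657 -3.79175375] [ 0.05356102 -0.00666884 -0.01807604] 0.02340462595972277
scene wood z [-0.0243  0.0282  0.0517  0.0613  0.0655] x [-0.07    0.0689] steel 387
  blade z [-0.0367 -0.035   0.0017  0.0696] x [-0.0487  0.0481] y 0.0046697518814379935
top wood z [0.0281 0.0336 0.0569 0.0601 0.0605] x [-0.0534  0.067 ] steel 44
  blade z [-0.0407 -0.0392  0.0562  0.0602] x [-0.0498  0.0444] y -5.3250805536295714e-05
```

View pics/s4.png

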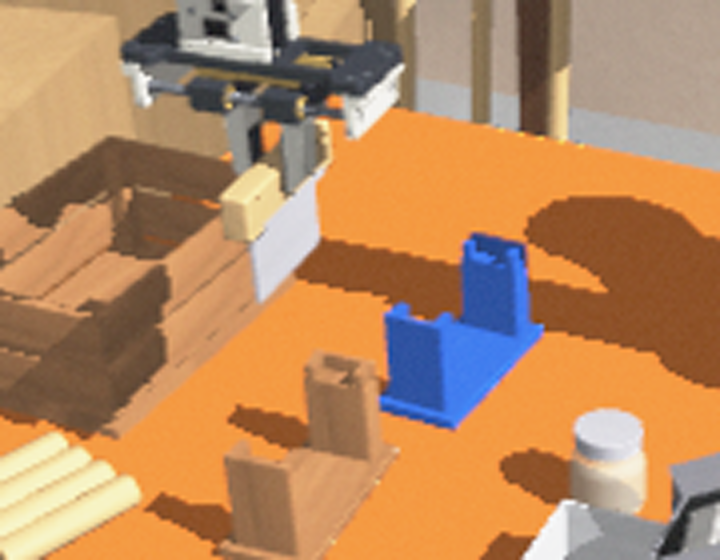

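The scraper is held level and centred, blade edge ≈ 37 mm below the reported TCP. I carry it over the upper end of the mat.

```bash
python3 - <<'E'
from h import *
plan([.5202,.1776,.30],183.3)
E
```

```text
at [ 0.4642 -0.3259  0.2594] rot [ 1.7985e+02 -1.3000e-01 -1.7515e+02] shift cm [-9.82 49.71 -3.95] spin 1.55
```

>>> {"op": "send_rows", "data": {"targets": [{"translation": [-0.8, 4, -2], "spin": 0, "jaw": 0.1}, {"translation": [-1.7, 8.5, -4], "spin": 0, "jaw": 0.1}, {"translation": [-2.55, 13, -4], "spin": 0, "jaw": 0.1}, {"translation": [-3.45, 17.5, -4], "spin": 0, "jaw": 0.1}, {"translation": [-4.3, 22, -4], "spin": 0, "jaw": 0.1}]}}

```text
time: 10.65
tool_pos: [0.4887, -0.1018, 0.3004]
tool_rot: [3.141, -0.001, -3.057]
contact_force: [0.6, 0.6, -2.3]
opening: 0.0237
grip_force: 40.0
```

>>> {"op": "send_rows", "data": {"targets": [{"translation": [-0.9, 4.5, 0], "spin": 0, "jaw": 0.1}, {"translation": [-1.75, 9, 0], "spin": 0, "jaw": 0.1}, {"translation": [-2.6, 13.5, 0], "spin": 0, "jaw": 0.1}, {"translation": [-3.5, 18, 0], "spin": 0, "jaw": 0.1}, {"translation": [-4.4, 22, 0], "spin": 0, "jaw": 0.1}]}}

```text
time: 11.15
tool_pos: [0.5138, 0.1216, 0.3003]
tool_rot: [3.141, -0.002, -3.056]
contact_force: [1.2, -0.8, -2.2]
opening: 0.0237
grip_force: 40.0
```

>>> {"op": "send_rows", "data": {"targets": [{"translation": [-0.7, 3.5, 0], "spin": 0.8, "jaw": 0.1}, {"translation": [-1.1, 5.7, 0], "spin": 1.5, "jaw": 0.1}, {"translation": [-1.1, 5.7, 0], "spin": 1.5, "jaw": 0.1}, {"translation": [-1.1, 5.7, 0], "spin": 1.5, "jaw": 0.1}, {"translation": [-1.1, 5.7, 0], "spin": 1.5, "jaw": 0.1}]}}

```text
time: 11.65
tool_pos: [0.5204, 0.1761, 0.3008]
tool_rot: [-3.141, -0.001, -3.084]
contact_force: [-0.7, -0.2, -2.7]
opening: 0.0238
grip_force: 40.0
```

```bash
python3 - <<'E'
from h import *
st=monitor.observe(); print(st['contact_force'],st['torque']); plan([.5202,.1776,.245],183.3,st)
E
```

```text
[-0.65751669 -0.19154818 -2.74595814] [ 0.0345086  -0.02995406 -0.04725696]
at [0.5204 0.1761 0.3008] rot [-1.7997e+02 -5.0000e-02 -1.7669e+02] shift cm [0.   0.15 5.58] spin 0.01
```

>>> {"op": "send_rows", "data": {"targets": [{"translation": [0, 0.1, 2], "spin": 0, "jaw": 0.1}, {"translation": [0, 0.1, 4], "spin": 0, "jaw": 0.1}, {"translation": [0, 0.1, 5.2], "spin": 0, "jaw": 0.1}, {"translation": [0, 0.1, 5.5], "spin": 0, "jaw": 0.1}, {"translation": [0, 0.1, 5.5], "spin": 0, "jaw": 0.1}]}}

```text
time: 12.15
tool_pos: [0.5205, 0.1775, 0.2463]
tool_rot: [-3.142, -0.0, -3.084]
contact_force: [-0.5, -1.0, -1.4]
opening: 0.0237
grip_force: 40.0
```

>>> {"op": "send_rows", "data": {"targets": [{"translation": [0, 0, 0.06], "spin": 0, "jaw": 0.1}, {"translation": [0, 0, 0.12], "spin": 0, "jaw": 0.1}, {"translation": [0, 0, 0.18], "spin": 0, "jaw": 0.1}, {"translation": [0, 0, 0.24], "spin": 0, "jaw": 0.1}, {"translation": [0, 0, 0.3], "spin": 0, "jaw": 0.1}]}}

```text
time: 12.65
tool_pos: [0.5205, 0.1781, 0.2433]
tool_rot: [3.141, 0.0, -3.083]
contact_force: [-0.7, -0.5, -1.8]
opening: 0.0234
grip_force: 40.0
```

>>> {"op": "send_rows", "data": {"targets": [{"translation": [0, 0, 0.05], "spin": 0, "jaw": 0.1}, {"translation": [0, 0, 0.1], "spin": 0, "jaw": 0.1}, {"translation": [0, 0, 0.15], "spin": 0, "jaw": 0.1}, {"translation": [0, 0, 0.2], "spin": 0, "jaw": 0.1}, {"translation": [0, 0, 0.2], "spin": 0, "jaw": 0.1}]}}

```text
time: 13.15
tool_pos: [0.5204, 0.1781, 0.2412]
tool_rot: [3.142, -0.0, -3.083]
contact_force: [0.3, -0.2, -1.7]
opening: 0.0238
grip_force: 40.0
```

```bash
python3 - <<'E'
from h import *
st=monitor.observe(); print(st['contact_force'],st['torque'],st['tool_pos'])
E
```

```text
[ 0.32018876 -0.16521067 -1.73769911] [ 0.08780441 -0.04208102 -0.01723564] [0.52035691 0.17808382 0.24115525]
```

>>> {"op": "send_rows", "data": {"targets": [{"translation": [0, 0, 0.05], "spin": 0, "jaw": 0.1}, {"translation": [0, 0, 0.1], "spin": 0, "jaw": 0.1}, {"translation": [0, 0, 0.12], "spin": 0, "jaw": 0.1}, {"translation": [0, 0, 0.15], "spin": 0, "jaw": 0.1}, {"translation": [0, 0, 0.15], "spin": 0, "jaw": 0.1}]}}

```text
time: 13.65
tool_pos: [0.5206, 0.1781, 0.2404]
tool_rot: [3.141, 0.001, -3.083]
contact_force: [-1.5, 0.1, 3.2]
opening: 0.0236
grip_force: 40.0
```

Contact is felt: about 5 N above the baseline. I ease off slightly and start scraping down the slope (0.57 down per unit forward).

>>> {"op": "send_rows", "data": {"targets": [{"translation": [0, -0.3, 0.13], "spin": 0, "jaw": 0.1}, {"translation": [0, -0.8, 0.42], "spin": 0, "jaw": 0.1}, {"translation": [0, -1.3, 0.7], "spin": 0, "jaw": 0.1}, {"translation": [0, -1.8, 0.99], "spin": 0, "jaw": 0.1}, {"translation": [0, -2.3, 1.27], "spin": 0, "jaw": 0.1}]}}

```text
time: 14.15
tool_pos: [0.5218, 0.1546, 0.2267]
tool_rot: [3.142, -0.0, -3.083]
contact_force: [0.4, 1.8, -1.9]
opening: 0.0237
grip_force: 40.0
```

>>> {"op": "send_rows", "data": {"targets": [{"translation": [0, -0.5, 0.33], "spin": 0, "jaw": 0.1}, {"translation": [0, -1.0, 0.63], "spin": 0, "jaw": 0.1}, {"translation": [0, -1.5, 0.92], "spin": 0, "jaw": 0.1}, {"translation": [0, -2.0, 1.22], "spin": 0, "jaw": 0.1}, {"translation": [0, -2.5, 1.5], "spin": 0, "jaw": 0.1}]}}

```text
time: 14.65
tool_pos: [0.5232, 0.1298, 0.2118]
tool_rot: [3.141, -0.0, -3.083]
contact_force: [-0.2, 2.8, 2.1]
opening: 0.0237
grip_force: 40.0
```

```bash
python3 - <<'E'
from h import *
st=monitor.observe(); print(st['contact_force'],st['tool_pos'])
th=np.radians(3.3); o=np.array([.530,.0085]); ex=np.array([np.cos(th),np.sin(th)]); ey=np.array([-ex[1],ex[0]])
for n in('scene','top'):
    K,T=cam(n); p,d=read_camera(n); P=cloud(d,K,T).reshape(-1,3)
    L=np.c_[(P[:,:2]-o)@ex,(P[:,:2]-o)@ey,P[:,2]]
    k=(abs(abs(L[:,0])-.067)<.003)&(L[:,1]>.0)&(L[:,1]<.17)&(L[:,2]>L[:,1]*.57+.12)&(L[:,2]<L[:,1]*.57+.15)
    f=np.polyfit(L[k,1],L[k,2],1)
    for _ in range(3):
        r=abs(L[k,2]-np.polyval(f,L[k,1]))<.004; f=np.polyfit(L[k,1][r],L[k,2][r],1)
    print(n,r.sum(),'wall tilt',np.arctan(f[0]))
    if n=='top': cv2.imwrite('pics/t5.png',cv2.resize(p[150:260,200:380][...,::-1],None,fx=4,fy=4,interpolation=cv2.INTER_CUBIC))
E
```

```text
[-0.22240033  2.78130683  2.11250673] [0.52319919 0.12977035 0.21176862]
scene 205 wall tilt 0.5091513564950738
top 87 wall tilt 0.5157010556554841
```

>>> {"op": "send_rows", "data": {"targets": [{"translation": [0, -0.5, 0.28], "spin": 0, "jaw": 0.1}, {"translation": [0, -1.0, 0.57], "spin": 0, "jaw": 0.1}, {"translation": [0, -1.5, 0.86], "spin": 0, "jaw": 0.1}, {"translation": [0, -2.0, 1.15], "spin": 0, "jaw": 0.1}, {"translation": [0, -2.5, 1.44], "spin": 0, "jaw": 0.1}]}}

```text
time: 15.25
tool_pos: [0.5248, 0.1048, 0.1975]
tool_rot: [3.141, 0.0, -3.083]
contact_force: [1.4, 0.7, -0.2]
opening: 0.024
grip_force: 40.0
```

>>> {"op": "send_rows", "data": {"targets": [{"translation": [0, -0.5, 0.3], "spin": 0, "jaw": 0.1}, {"translation": [0, -1.0, 0.58], "spin": 0, "jaw": 0.1}, {"translation": [0, -1.5, 0.87], "spin": 0, "jaw": 0.1}, {"translation": [0, -2.0, 1.16], "spin": 0, "jaw": 0.1}, {"translation": [0, -2.5, 1.45], "spin": 0, "jaw": 0.1}]}}

```text
time: 15.75
tool_pos: [0.5266, 0.0799, 0.1834]
tool_rot: [3.141, 0.001, -3.083]
contact_force: [-0.5, 0.1, 7.0]
opening: 0.0238
grip_force: 40.0
```

>>> {"op": "send_rows", "data": {"targets": [{"translation": [0, -0.5, 0.22], "spin": 0, "jaw": 0.1}, {"translation": [0, -1.0, 0.5], "spin": 0, "jaw": 0.1}, {"translation": [0, -1.5, 0.78], "spin": 0, "jaw": 0.1}, {"translation": [0, -2.0, 1.07], "spin": 0, "jaw": 0.1}, {"translation": [0, -2.5, 1.35], "spin": 0, "jaw": 0.1}]}}

```text
time: 16.25
tool_pos: [0.5276, 0.0549, 0.1694]
tool_rot: [3.141, 0.0, -3.083]
contact_force: [-0.0, 0.7, 1.1]
opening: 0.0235
grip_force: 40.0
```

```bash
python3 - <<'E'
from h import *
st=monitor.observe(); print(st['contact_force'],st['tool_pos'])
p,d=read_camera('scene'); cv2.imwrite('pics/s5.png',cv2.resize(p[130:280,260:440][...,::-1],None,fx=4,fy=4,interpolation=cv2.INTER_CUBIC))
E
```

```text
[-0.00963503  0.70859336  1.09490076] [0.52762337 0.05493088 0.16944012]
```

View pics/s5.png

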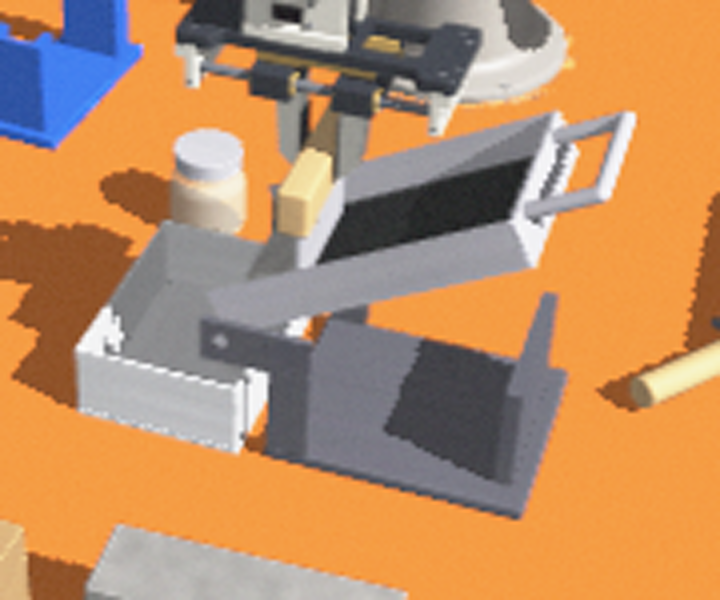

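The mat uphill of the blade is clear; the handle and tray remain tipped. I continue over the lip.

>>> {"op": "send_rows", "data": {"targets": [{"translation": [0, -0.5, 0.27], "spin": 0, "jaw": 0.1}, {"translation": [0, -1.0, 0.56], "spin": 0, "jaw": 0.1}, {"translation": [0, -1.5, 0.84], "spin": 0, "jaw": 0.1}, {"translation": [0, -2.0, 1.13], "spin": 0, "jaw": 0.1}, {"translation": [0, -2.5, 1.41], "spin": 0, "jaw": 0.1}]}}

```text
time: 16.8
tool_pos: [0.5293, 0.03, 0.1556]
tool_rot: [3.141, 0.001, -3.083]
contact_force: [-0.3, 1.0, 1.7]
opening: 0.0239
grip_force: 40.0
```

>>> {"op": "send_rows", "data": {"targets": [{"translation": [0, -0.5, 0.27], "spin": 0, "jaw": 0.1}, {"translation": [0, -1.0, 0.55], "spin": 0, "jaw": 0.1}, {"translation": [0, -1.5, 0.83], "spin": 0, "jaw": 0.1}, {"translation": [0, -2.0, 1.1], "spin": 0, "jaw": 0.1}, {"translation": [0, -2.5, 1.3], "spin": 0, "jaw": 0.1}]}}

```text
time: 17.3
tool_pos: [0.5299, 0.0048, 0.1416]
tool_rot: [3.142, -0.002, -3.083]
contact_force: [-0.0, -0.3, -2.1]
opening: 0.0242
grip_force: 40.0
```

>>> {"op": "send_rows", "data": {"targets": [{"translation": [0, -0.6, 0.15], "spin": 0, "jaw": 0.1}, {"translation": [0, -1.2, 0.15], "spin": 0, "jaw": 0.1}, {"translation": [0, -1.8, 0.15], "spin": 0, "jaw": 0.1}, {"translation": [0, -2.4, 0.1], "spin": 0, "jaw": 0.1}, {"translation": [0, -3.0, 0], "spin": 0, "jaw": 0.1}]}}

```text
time: 17.8
tool_pos: [0.5322, -0.0251, 0.1425]
tool_rot: [3.142, -0.0, -3.083]
contact_force: [-0.1, -0.5, -2.1]
opening: 0.0233
grip_force: 40.0
```

```bash
python3 - <<'E'
from h import *
st=monitor.observe(); print(st['contact_force'],st['tool_pos'])
p,d=read_camera('scene'); cv2.imwrite('pics/s6.png',cv2.resize(p[130:280,260:440][...,::-1],None,fx=4,fy=4,interpolation=cv2.INTER_CUBIC))
for n in('top','scene'):
    K,T=cam(n); p,d=read_camera(n); P=cloud(d,K,T).reshape(-1,3); c=p.reshape(-1,3).astype(int)
    th=np.radians(3.3); o=np.array([.530,.0085]); ex=np.array([np.cos(th),np.sin(th)]); ey=np.array([-ex[1],ex[0]])
    L=np.c_[(P[:,:2]-o)@ex,(P[:,:2]-o)@ey,P[:,2]]
    k=(abs(L[:,0])<.058)&(L[:,1]>0.003)&(L[:,1]<.18); e=L[:,2]-.105-.57*L[:,1]
    print(n,'on mat pts',k.sum(),'raised slip-like',(k&(e>.004)&(e<.014)&(c.min(1)>100)).sum(),'light',(k&(e>-.01)&(e<.014)&(c.min(1)>100)).sum())
    k=(abs(L[:,0])<.08)&(L[:,1]<.01)&(L[:,1]>-.1)&(L[:,2]>.006)&(L[:,2]<.05); print('  in-tin pts',k.sum())
E
```

```text
[-0.05669168 -0.524539   -2.06688897] [ 0.53223343 -0.02512888  0.14249549]
top on mat pts 3153 raised slip-like 0 light 17
  in-tin pts 117
scene on mat pts 4255 raised slip-like 0 light 20
  in-tin pts 333
```

View pics/s6.png

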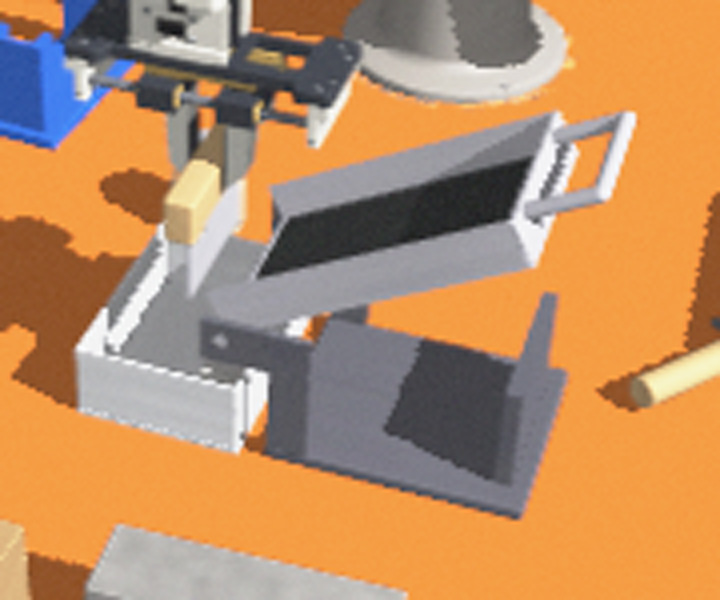

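The mat is now bare, and the pushed slips have gone into the tin. I return the scraper to the rack.

```bash
python3 - <<'E'
from h import *
plan([.4652,-.3264,.2425],184.87)
E
```

```text
at [ 0.5324 -0.025   0.1427] rot [ 1.8000e+02  2.0000e-02 -1.7669e+02] shift cm [  8.44 -29.7   -9.99] spin -1.56
```

>>> {"op": "send_rows", "data": {"targets": [{"translation": [0, -0.5, -4], "spin": 0, "jaw": 0.1}, {"translation": [0.3, -1.5, -8.5], "spin": 0, "jaw": 0.1}, {"translation": [1.3, -5, -10], "spin": -0.5, "jaw": 0.1}, {"translation": [2.6, -9.5, -10], "spin": -1, "jaw": 0.1}, {"translation": [3.8, -14, -10], "spin": -1.55, "jaw": 0.1}]}}

```text
time: 18.45
tool_pos: [0.5024, -0.1673, 0.2435]
tool_rot: [-3.141, 0.002, -3.054]
contact_force: [1.0, -1.1, -3.3]
opening: 0.0235
grip_force: 40.0
```

>>> {"op": "send_rows", "data": {"targets": [{"translation": [0.9, -4, 0], "spin": 0, "jaw": 0.1}, {"translation": [2, -8, 0], "spin": 0, "jaw": 0.1}, {"translation": [3.2, -12, 0], "spin": 0, "jaw": 0.1}, {"translation": [4.2, -15.5, 0], "spin": 0, "jaw": 0.1}, {"translation": [4.2, -15.5, 0], "spin": 0, "jaw": 0.1}]}}

```text
time: 18.95
tool_pos: [0.4726, -0.3286, 0.2418]
tool_rot: [-3.141, -0.001, -3.061]
contact_force: [-0.2, 0.6, -3.0]
opening: 0.0235
grip_force: 40.0
```

```bash
python3 - <<'E'
from h import *
read_camera('top'); read_camera('top')
st=monitor.observe(); print(st['contact_force']); plan([.4652,-.3264,.0625],184.87,st)
K,T=cam('top'); p,d=read_camera('top'); P=cloud(d,K,T).reshape(-1,3); c=p.reshape(-1,3).astype(int)
th=np.radians(3.3); o=np.array([.530,.0085]); ex=np.array([np.cos(th),np.sin(th)]); ey=np.array([-ex[1],ex[0]])
L=np.c_[(P[:,:2]-o)@ex,(P[:,:2]-o)@ey,P[:,2]]
k=(abs(L[:,0])<.075)&(L[:,1]<-.005)&(L[:,1]>-.095)&(L[:,2]>-.005)&(L[:,2]<.05)
H,_,_=np.histogram2d(L[k,0],L[k,1],bins=[np.arange(-.08,.081,.01),np.arange(-.1,.001,.01)],weights=L[k,2]*1000)
N,_,_=np.histogram2d(L[k,0],L[k,1],bins=[np.arange(-.08,.081,.01),np.arange(-.1,.001,.01)])
print((H/np.maximum(N,1)).round().astype(int))
# blade/scraper pose in the hand
ex=np.array([np.cos(np.radians(4.87)),np.sin(np.radians(4.87))]); ey=np.array([-ex[1],ex[0]]); tp=st['tool_pos']
S=np.c_[(P[:,:2]-tp[:2])@ex,(P[:,:2]-tp[:2])@ey,P[:,2]-tp[2]]; k=(abs(S[:,0])<.08)&(abs(S[:,1])<.02)&(S[:,2]>.04)&(S[:,2]<.068)&(c[:,0]-c[:,2]>45)
print(k.sum(),np.percentile(S[k],[2,98],axis=0).round(4))
E
```

```text
[ 1.02567393 -0.88842984 -1.87940988]
at [ 0.4736 -0.3247  0.2421] rot [ 1.7993e+02 -2.0000e-02 -1.7519e+02] shift cm [ 0.85 -0.12 17.96] spin -0.06
[[ 2  2  3  3  2  2  3  4  4  3]
 [ 2  3  2  3  3  3  3  2  1  2]
 [ 2  3  3  2  2  2  2  3  3  4]
 [ 2  4  3  2  2  2  3  3  7  4]
 [ 5  2  2  2  3  3  3 18 19 19]
 [ 0  2  3  3  2  3  4 19 25 25]
 [ 1  4  3  1  3  2  2 20 27 28]
 [ 3  3  2  3  4  2  3 23 26 28]
 [ 4  3  2  3  2  3  4 28 26 26]
 [ 2  3  2  2  2  3  4 26 27 27]
 [ 3  3  3  2  3  2  4 26 27 27]
 [ 3  2  3  3  2  2  2 15 23 26]
 [ 1  3  2  2  1  3  1  3  3  1]
 [ 2  3  4  3  4  3  2  2  3  1]
 [ 0  3  2  2  4  3  3  4  1  2]
 [ 1  2  0  3  2  1  3  3  3  5]]
114 [[-0.0439 -0.0116  0.0413]
 [ 0.0655  0.0112  0.0612]]
```

All three slips are stacked in the tin (heights up to 27 mm = 3×8 + floor). I align and lower the scraper into the rack.

>>> {"op": "send_rows", "data": {"targets": [{"translation": [0.85, -0.1, 0], "spin": 0, "jaw": 0.1}, {"translation": [0.85, -0.1, 2], "spin": 0, "jaw": 0.1}, {"translation": [0.85, -0.1, 5], "spin": 0, "jaw": 0.1}, {"translation": [0.85, -0.1, 8], "spin": 0, "jaw": 0.1}, {"translation": [0.85, -0.1, 8], "spin": 0, "jaw": 0.1}]}}

```text
time: 19.6
tool_pos: [0.4635, -0.3233, 0.159]
tool_rot: [3.135, -0.005, -3.055]
contact_force: [-1.0, 0.7, -2.2]
opening: 0.0239
grip_force: 40.0
```

```bash
python3 - <<'E'
from h import *
st=monitor.observe(); print(st['contact_force']); plan([.4652,-.3264,.0625],184.87,st)
E
```

```text
[-1.00269901  0.66436742 -2.19646196]
at [ 0.4635 -0.3233  0.159 ] rot [ 179.64   -0.32 -175.01] shift cm [-0.2  -0.38  9.64] spin 0.12
```

>>> {"op": "send_rows", "data": {"targets": [{"translation": [0, -0.1, 0], "spin": 0, "jaw": 0.1}, {"translation": [0, -0.1, 0], "spin": 0, "jaw": 0.1}, {"translation": [0, -0.1, 0], "spin": 0, "jaw": 0.1}, {"translation": [0, -0.1, 0.5], "spin": 0, "jaw": 0.1}, {"translation": [0, -0.1, 0.5], "spin": 0, "jaw": 0.1}]}}

```text
time: 20.1
tool_pos: [0.4654, -0.3271, 0.1573]
tool_rot: [3.141, -0.0, -3.056]
contact_force: [0.2, 0.2, -2.5]
opening: 0.0238
grip_force: 40.0
```

```bash
python3 - <<'E'
from h import *
st=monitor.observe(); print(st['contact_force']); plan([.4652,-.3264,.0625],184.87,st)
E
```

```text
[ 0.24587388  0.22659644 -2.45874167]
at [ 0.4654 -0.3271  0.1573] rot [ 1.7998e+02 -1.0000e-02 -1.7510e+02] shift cm [0.02 0.07 9.48] spin 0.03
```

>>> {"op": "send_rows", "data": {"targets": [{"translation": [0, 0.05, 1.7], "spin": 0, "jaw": 0.1}, {"translation": [0, 0.05, 3.4], "spin": 0, "jaw": 0.1}, {"translation": [0, 0.05, 5.1], "spin": 0, "jaw": 0.1}, {"translation": [0, 0.05, 6.5], "spin": 0, "jaw": 0.1}, {"translation": [0, 0.05, 7.6], "spin": 0, "jaw": 0.1}]}}

```text
time: 20.6
tool_pos: [0.4653, -0.3266, 0.0806]
tool_rot: [3.141, -0.001, -3.056]
contact_force: [-0.0, -0.3, -2.7]
opening: 0.0237
grip_force: 40.0
```

>>> {"op": "send_rows", "data": {"targets": [{"translation": [0, 0, 0.4], "spin": 0, "jaw": 0.1}, {"translation": [0, 0, 0.8], "spin": 0, "jaw": 0.1}, {"translation": [0, 0, 1.2], "spin": 0, "jaw": 0.1}, {"translation": [0, 0, 1.5], "spin": 0, "jaw": 0.1}, {"translation": [0, 0, 1.7], "spin": 0, "jaw": 0.1}]}}

```text
time: 21.1
tool_pos: [0.4657, -0.3269, 0.0645]
tool_rot: [-3.141, 0.0, -3.056]
contact_force: [0.0, 0.2, -2.3]
opening: 0.0242
grip_force: 40.0
```

```bash
python3 - <<'E'
from h import *
st=monitor.observe(); print(st['contact_force'],st['torque']); plan([.4652,-.3264,.0625],184.87,st)
E
```

```text
[ 0.03415238  0.2383457  -2.27094658] [ 0.02789103 -0.03482323  0.00525144]
at [ 0.4657 -0.3269  0.0645] rot [-1.7999e+02  2.0000e-02 -1.7510e+02] shift cm [0.05 0.05 0.2 ] spin 0.03
```

Two more millimetres to go; then release if it rests.

>>> {"op": "send_rows", "data": {"targets": [{"translation": [0, 0, 0.05], "spin": 0, "jaw": 0.1}, {"translation": [0, 0, 0.1], "spin": 0, "jaw": 0.1}, {"translation": [0, 0, 0.15], "spin": 0, "jaw": 0.1}, {"translation": [0, 0, 0.2], "spin": 0, "jaw": 0.1}, {"translation": [0, 0, 0.23], "spin": 0, "jaw": 0.1}]}}

```text
time: 21.6
tool_pos: [0.4656, -0.3268, 0.0624]
tool_rot: [-3.141, 0.0, -3.056]
contact_force: [-1.9, 1.4, 1.7]
opening: 0.0238
grip_force: 40.0
```

Resting (Fz +1.7 against a −2.5 baseline). Release and lift away.

>>> {"op": "send_rows", "data": {"targets": [{"translation": [0, 0, 0], "spin": 0, "jaw": 0.3}, {"translation": [0, 0, 0], "spin": 0, "jaw": 0.55}, {"translation": [0, 0, 0], "spin": 0, "jaw": 0.6}, {"translation": [0, 0, 0], "spin": 0, "jaw": 0.6}, {"translation": [0, 0, 0], "spin": 0, "jaw": 0.6}]}}

```text
time: 22.1
tool_pos: [0.4656, -0.3268, 0.0622]
tool_rot: [-3.142, 0.0, -3.056]
contact_force: [-0.4, 0.5, 0.2]
opening: 0.0536
grip_force: 0.0
```

>>> {"op": "send_rows", "data": {"targets": [{"translation": [0, 0, -2], "spin": 0, "jaw": 0.6}, {"translation": [0, 0, -5], "spin": 0, "jaw": 0.6}, {"translation": [0, 0, -10], "spin": 0, "jaw": 0.6}, {"translation": [0, 0, -15], "spin": 0, "jaw": 0.6}, {"translation": [0, 0, -18], "spin": 0, "jaw": 0.6}]}}

```text
time: 22.6
tool_pos: [0.4663, -0.3275, 0.2465]
tool_rot: [-3.138, 0.004, -3.056]
contact_force: [0.2, -0.6, -0.3]
opening: 0.055
grip_force: 0.0
```

```bash
python3 - <<'E'
from h import *
st=monitor.observe(); print(st['tool_pos'],st['opening'],st['contact_force'])
K,T=cam('wrist',st); p,d=read_camera('wrist'); P=cloud(d,K,T).reshape(-1,3)
k=(abs(P[:,0]-.463)<.09)&(abs(P[:,1]+.325)<.04)&(P[:,2]>.112)&(P[:,2]<.14); q=P[k]
print('grip',k.sum(),[np.round(x,4) for x in cv2.minAreaRect(q[:,:2].astype(np.float32))],np.percentile(q[:,2],[5,50,95]))
K,T=cam('top'); p,d=read_camera('top'); P=cloud(d,K,T); z=np.load('/tmp/top.npz'); P0=cloud(z['d'],K,T)
t=P[160:240,322:365].reshape(-1,3); t=t[(t[:,2]>.05)&(t[:,2]<.07)]; print('tin',np.round(cv2.minAreaRect(t[:,:2].astype(np.float32))[0],4))
t=P0[160:240,322:365].reshape(-1,3); t=t[(t[:,2]>.05)&(t[:,2]<.07)]; print('tin0',np.round(cv2.minAreaRect(t[:,:2].astype(np.float32))[0],4))
P=P.reshape(-1,3); th=np.radians(3.3); o=np.array([.530,.0085]); ex=np.array([np.cos(th),np.sin(th)]); ey=np.array([-ex[1],ex[0]])
L=np.c_[(P[:,:2]-o)@ex,(P[:,:2]-o)@ey,P[:,2]]; k=(abs(L[:,0])<.05)&(L[:,1]>.02)&(L[:,1]<.17)&(L[:,2]>.1)&(L[:,2]<.22)
f=np.polyfit(L[k,1],L[k,2],1); print('tilt',np.arctan(f[0]))
E
```

```text
[ 0.46634044 -0.32746275  0.24653942] 0.05501657618508987 [ 0.17707729 -0.63959447 -0.25174664]
grip 2999 [array([ 0.4624, -0.3277]), array([0.1387, 0.0239]), np.float64(5.1169)] [0.11889469 0.12135029 0.12270317]
tin [ 0.5311 -0.0475]
tin0 [ 0.5314 -0.0479]
tilt 0.5101002462317219
```

```bash
python3 - <<'E'
from h import *
th=np.radians(3.3); o=np.array([.530,.0085]); ex=np.array([np.cos(th),np.sin(th)]); ey=np.array([-ex[1],ex[0]])
for n in('top','scene'):
    K,T=cam(n); p,d=read_camera(n); P=cloud(d,K,T).reshape(-1,3); L=np.c_[(P[:,:2]-o)@ex,(P[:,:2]-o)@ey,P[:,2]]
    k=(abs(L[:,0])<.035)&(L[:,1]>.222)&(L[:,1]<.26)&(L[:,2]>.24)&(L[:,2]<.3); q=L[k]; print(n,k.sum(),q[:,1].mean(),np.percentile(q[:,2],[50,95]), 'angle from bar top', np.arctan2(np.percentile(q[:,2],90)-.006-.105,.237)-.07)
E
```

```text
top 142 0.23745834940929356 [0.26617549 0.26952387] angle from bar top 0.5169982874900236
scene 72 0.24336478883198243 [0.26828792 0.27078287] angle from bar top 0.5223435040577973
```

The tray is at its stop, the scraper is hung in the rack, and the tin is unmoved. I hand in.

```bash
python3 -c "
from cell import job; print(job.hand_in())"
```

```text
the job is handed in; nothing more can be done
None
```

I handed the job in after about 23 s: the tray is up at its stop (about 0.52 rad), all three slips lie in the tin, which did not move, and the scraper hangs back in its rack; I did not re-measure the other objects.

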